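# Put the long driver away under its push-on cap

## Task

Put the long screwdriver away in its cradle: pull the cradle's grey sliding cap back off its catch as far as it goes, lay the long driver in the two black saddles with its blade pointing into the cap, let go of it, then push the cap over the blade until it clicks fully home. Leave the stubby driver and the other loose things on the bench where they are.

Things in the scene. Friction and masses are not known exactly. Their poses are not given: they have to be found in the camera images.
- cradle: Fixed aluminium cradle: plate 310 x 70 x 10 mm. Origin on the underside, on the long centre line; x along the plate towards the cap end (plate from -122 to +188 mm), y across, z up. Two black saddles at x = -90 and -12 mm, an end plate with its face at x = -112.5 mm, up to z = 55 mm, which stops the handle's rear end, and at the +x end a rail with the cap.
- handle_seat (a point): Fixed on the cradle (its x = -50, z = 45 mm), same axes: place of the long driver's handle centre, half-way between the saddles. Saddles 14 mm thick: flat floor at z = 31 mm, slot 31 mm wide up to z = 42 mm, above that flaring to 52 mm at z = 56 mm (62 mm over the outside). Between them 64 mm of free room for the fingers, down to the plate.
- tip_seat (a point): Point fixed to the cradle (cradle x = 85 mm, z = 45 mm), axes as the cradle's: where the end of the long driver's blade belongs, inside the cap once the cap is home. Play along x is about 7 mm either way.
- cap (a joint): The cap's slide along the cradle's x, in m: 0 = fully home over the blade, 0.075 = fully back at its stop. A spring ball catch holds it home: to pull it off or press it on takes about 8 to 10 N between 0 and 0.013; beyond that it slides with about 1 N and stays where left. Below about 0.006 it snaps home by itself.
- cap_grip (a point): Centre of the cap on its bore axis, 45 mm above the cradle's underside, same axes; moves with the cap (cradle x = 62 mm home, 137 mm back). A grey round plastic cup lying on its side, 60 mm long, 34 mm in diameter (40 mm flanges at both ends), bore 24 mm, mouth towards -x; pinch it across y from above. A black foot below rides on a rail.
- driver_mid (a point): Centre of the long driver's handle (half-way up); x points along the driver to its blade. Loose, about 0.16 kg, 190 mm long in all: black square handle 110 mm long, 28 x 28 mm, then a round steel blade 80 mm long and 10 mm in diameter. It lies flat on the mat on its handle; balances within 5 mm of this point.
- driver_tip (a point): End of the long driver's blade, 135 mm from driver_mid along its x.
- stubby: Bystander: a stubby driver with the same 28 x 28 mm black handle but only 75 mm long, and a 25 mm blade (100 mm in all). Origin on the underside, middle of the handle, x towards the blade. Leave alone.
- tape_roll: Bystander: roll of tape lying flat, 90 mm across, 24 mm high; origin at the centre of its underside. Leave alone.
- tweezers: Bystander: steel tweezers lying flat, about 125 mm long, 6 mm high; origin at the middle of the underside. Leave alone.
- squeeze_bottle: Bystander: upright white squeeze bottle, 54 mm across, 155 mm high; origin at the centre of its underside. Leave alone.
- open_device: Bystander: opened flat device, 150 x 85 mm, 12 mm high; origin at the centre of its underside. Leave alone.
Mind the look-alikes: they are no part of the job. Leave any green look-alike of the part that bears driver_mid alone.

How it is judged:
By the outcome, as a careful person would: the job done as asked, in the order asked, and still so for the second after the job is handed in, with the robot touching nothing.
It also fails if it takes over 69 s, if anything falls off the work surface, if the arm or the gripper's body presses on something with over 40 N, if the wrist force passes 120 N, or if a joint passes its speed limit or range.

## Robot

A 6-joint arm with a two-finger parallel gripper is mounted at the origin on the work surface. World frame = base frame: x ahead of the robot, y to its left, z up, the work surface at z = 0. Lengths are in mm, angles in rad, forces in N, time in s.
With the tool pointing down it reaches from about 225 to 875 mm from the base axis. Payload 3.4 kg.
Tool frame: the origin (TCP) lies midway between the tips of the shut fingers; the grasp point (between the pads) lies 19 mm behind it; z points along the fingers, x is the direction in which the jaws open and shut, and the axes are right-handed (so a half turn about z gives the same grasp; the last joint's range is limited). The gripper opens to 85 mm and grips with 20 to 120 N. Pads are 22 mm wide; open, the fingers measure 114 mm over their backs; the gripper's body (76 mm by 85 mm) begins 54 mm behind the grasp point. The pads swing forward as they close: fully open they stand 13 mm farther back than shut.
Start: joints at [1.209, 0.276, 1.505, -0, 1.361, -0.121], TCP at [137.141, 558.44, 231.328] pointing down, gripper open.
Joint ranges: [-2.89, 2.89], [-0.75, 2.08], [0.22, 2.7], [-1.18, 4.32], [0.11, 2.71], [-2.7, 2.7]. Speed limits (rad/s): [2.57, 2.57, 3.14, 3.14, 3.14, 3.14].

## Interface

Orientations are given as a rotation vector (axis times angle).
In Python, from station import get_obs, imaging, workorder gives the robot as it stands.
- The arm moves only by the tool send_rows, never from a script. Its argument "motion" is a list of rows, each an object of numbers: "x", "y", "z": the shift along the tool's x, y, z in mm; "wx", "wy", "wz": the turn, a rotation vector about the tool's x, y, z in degrees; "fingers": the opening, from -1 (shut) to 1 (fully open). In form: [{"x": .., "y": .., "z": .., "wx": .., "wy": .., "wz": .., "fingers": ..}, ...]. A call has 1 to 12 rows; each row shifts and turns the commanded pose from where the row before left it, along the tool's axes as they then stand; what a row does not reach is not made up. A row lasts 1/8 s, in which the tool goes at most 62.5 mm and 10.7 degrees, less where a joint would pass 70% of its speed; a pose out of reach is approached as far as the arm can. A call is refused whole if a number of a shift passes 62.5 or a number of a turn 10.7, either way. A call with a gripper value outside its range is refused whole. The fingers move at their own pace and stop on an object; the grip force is fixed at half the most. Time passes only in rows, so rows that do not move let the fingers close. It gives the time, the measured TCP pose, the force and the opening at its end, in the units of the state.
- get_obs(): the state, without advancing time (a new reading comes with each control period).
- imaging.grab_frame(name): name is "side" or "top" or "wrist"; returns the picture (400x640x3 uint8, red, green, blue); there is no depth.
- imaging.camera_info(name): a dict with "fx", "fy", "cx", "cy" (pixels), "R" (3x3) and "t" (3): a world point X has camera coordinates R X + t; the wrist camera has in their place "tool_from_camera" (4x4, takes a point from camera to tool coordinates, whose origin is the TCP and whose axes are the tool frame's). Camera axes: x right, y down, z forward; pixel columns grow to the right and rows downward; lengths in mm; the calibration is good to about 2 mm. The wrist camera is an equidistant fisheye: a pixel r from the principal point sees the ray r / f radians off the axis. A picture is of the moment at which its call begins: read the wrist's pose just before it. camera_info takes no time and is no camera call.
- workorder.close_job(): hands the job in, once; it reports no verdict.
Trained networks look in the newest picture that a camera, given by its name, has taken for a name from the list of things; names that differ only in an ending like _2 or _b are one class to them, and where a whole thing is asked for, a point or a joint stands for the part that bears it (a point fixed in the world has none). Each returns a list of dicts, best first, with "confidence" (0 to 1); they miss things now and then, are a little off and sometimes report something else, mostly with a low value. They report only what shows in the picture. A call takes as long as a camera call. They do not tell look-alikes from the thing itself.
- imaging.boxes_of(camera, target): "xy" ([column, row] in pixels, amid what is visible of it).
- imaging.cut_out(camera, target): "pixels" (400x640 bool, what is visible of it) and "xy" ([column, row] in pixels, amid what is visible of it).
The state is a dict: "time_s": time; "q": joint angles; "joint_vel": joint speeds; "tau": joint torques, N m; "position": TCP position; "orientation": TCP orientation; "wrist_force": force on the tool from outside, world axes, zero at the start; "moment": the same for the moment, N m; "finger_gap": opening from 0.0 (shut) to 1.0 (fully open).
Only numpy, scipy, OpenCV 4.12 (cv2) and the standard library are available. Lean on these libraries where they do the work, as an engineer would, in place of code of your own. Each camera call takes 0.05 s, during which the arm holds its last target.

## Working session

There is one attempt and no reset: what is moved stays moved. The work goes in short steps, Python scripts to look and compute and a tool call to move; the robot and the scene stay as the last step left them, time stands still between calls to the robot, and variables do not carry over. Pictures are saved under pics/ and viewed, and the job is handed in when it is done.

Besides the shell and the picture viewer there is one more tool, called after "Call:" as name([rows], argument=value, ...), one row to a line, values as JSON. send_rows: Moves the arm, as the interface text tells. Its arguments: {"type":"object","properties":{"motion":{"type":"array"}},"required":["motion"]}

```bash
ls; mkdir -p pics
cat > h.py <<'E'
import numpy as np, cv2
from station import get_obs, imaging, workorder
from scipy.spatial.transform import Rotation as R
def save(n,im): cv2.imwrite('pics/'+n+'.png',im[:,:,::-1])
def ray(cam,px,obs=None):
    c=imaging.camera_info(cam)
    u=(px[0]-c['cx'])/c['fx'];v=(px[1]-c['cy'])/c['fy']
    if cam=='wrist':
        r=np.hypot(u,v); d=np.array([u/r*np.sin(r),v/r*np.sin(r),np.cos(r)]) if r>1e-9 else np.array([0,0,1.])
        T=np.array(c['tool_from_camera']);o=obs or get_obs()
        Rt=R.from_rotvec(o['orientation']).as_matrix()
        return Rt@T[:3,3]+np.array(o['position']),Rt@T[:3,:3]@d
    Rm=np.array(c['R']);t=np.array(c['t'])
    return -Rm.T@t,Rm.T@np.array([u,v,1.])
def atz(cam,px,z,obs=None):
    o,d=ray(cam,px,obs); return o+d*(z-o[2])/d[2]
def proj(cam,X,obs=None):
    c=imaging.camera_info(cam);X=np.array(X,float)
    if cam=='wrist':
        o=obs or get_obs();Rt=R.from_rotvec(o['orientation']).as_matrix();T=np.array(c['tool_from_camera'])
        p=T[:3,:3].T@(Rt.T@(X-np.array(o['position']))-T[:3,3])
        th=np.arctan2(np.hypot(p[0],p[1]),p[2]);ph=np.arctan2(p[1],p[0])
        return np.array([c['cx']+c['fx']*th*np.cos(ph),c['cy']+c['fy']*th*np.sin(ph)])
    p=np.array(c['R'])@X+np.array(c['t']);return np.array([c['cx']+c['fx']*p[0]/p[2],c['cy']+c['fy']*p[1]/p[2]])
E
python3 - <<'E'
from h import *
np.set_printoptions(precision=3,suppress=True)
o=get_obs();print(o)
for c in ['side','top','wrist']:
    save(c+'0',imaging.grab_frame(c)); print(c,imaging.camera_info(c))
E
```

```text
pics
{'time_s': 0.0, 'q': array([ 1.209,  0.277,  1.506,  0.   ,  1.361, -0.121]), 'joint_vel': array([-0.002,  0.001,  0.001,  0.001,  0.   , -0.   ]), 'tau': array([ -0.   , -41.678, -24.58 ,  -0.   ,   0.012,  -0.   ]), 'position': array([136.925, 557.926, 230.456]), 'orientation': array([ 2.471,  1.938, -0.002]), 'wrist_force': array([ 0.104, -0.038,  0.113]), 'moment': array([ 0.014,  0.015, -0.026]), 'finger_gap': 0.9994634339699711}
side {'fx': 414.9251986520535, 'fy': 414.9251986520535, 'cx': 317.6926064837955, 'cy': 195.71172187525116, 'R': array([[-0.955, -0.297,  0.019],
       [-0.216,  0.647, -0.732],
       [ 0.205, -0.702, -0.682]]), 't': array([ 541.252,  142.763, 1031.494])}
top {'fx': 479.9241642210811, 'fy': 479.9241642210811, 'cx': 313.9289802488471, 'cy': 194.58528011874137, 'R': array([[-0.006, -1.   ,  0.007],
       [-0.991,  0.005, -0.136],
       [ 0.136, -0.007, -0.991]]), 't': array([  67.587,  527.143, 1144.589])}
wrist {'fx': 309.70691628693146, 'fy': 309.70691628693146, 'cx': 319.2478179322368, 'cy': 198.7780205880242, 'tool_from_camera': array([[   1.   ,    0.001,    0.   ,    1.549],
       [  -0.001,    0.957,    0.291,  -73.736],
       [  -0.   ,   -0.291,    0.957, -142.011],
       [   0.   ,    0.   ,    0.   ,    1.   ]])}
```

View pics/top0.png

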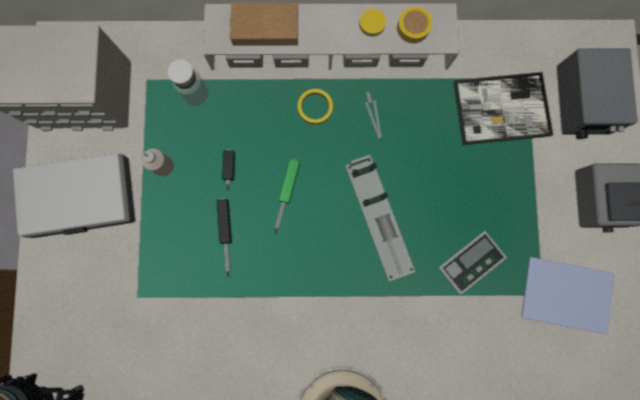

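View pics/side0.png

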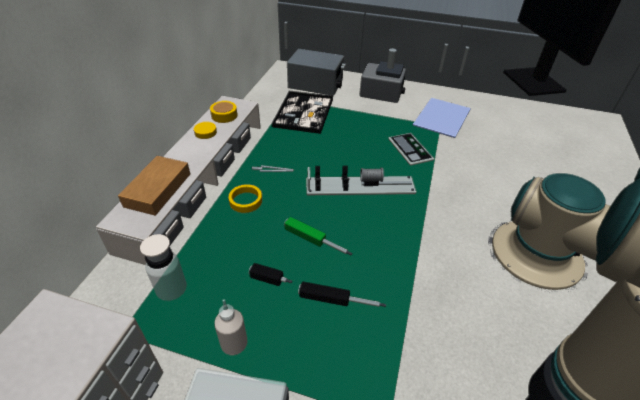

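View pics/wrist0.png

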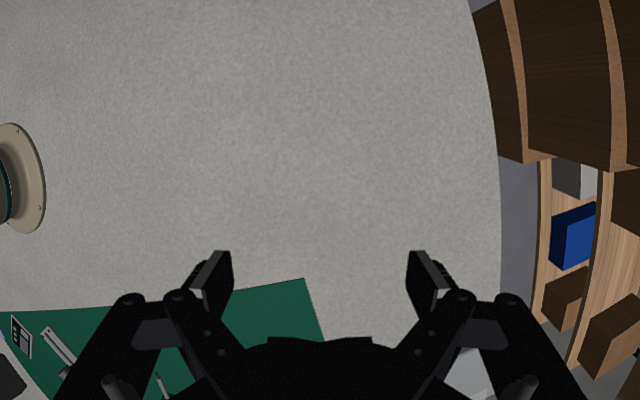

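The top view shows the long driver with its handle at about (224,222) and blade end at (228,272). The cradle runs from (360,160) to (402,275) with its cap at about (387,228). The green driver at (289,180) is the look-alike.

```bash
cat > m.py <<'E'
from h import *
np.set_printoptions(precision=2,suppress=True)
for c in ['top','side']:
    for t,z in [('driver_mid',14),('driver_tip',14),('cradle',5),('cap_grip',45),('handle_seat',45),('tip_seat',45),('stubby',14)]:
        for b in imaging.boxes_of(c,t)[:3]:
            print(c,t,np.array(b['xy']),round(b['confidence'],2),atz(c,b['xy'],z))
E
python3 m.py
python3 - <<'E'
from h import *
im=imaging.grab_frame('top'); c=imaging.cut_out('top','cradle')[0];d=imaging.cut_out('top','driver_mid')[:3]
np.savez('mk.npz',cr=c['pixels'],dr=np.array([x['pixels'] for x in d]))
for m in [c]+d:
    cs,_=cv2.findContours(m['pixels'].astype(np.uint8),0,2); k=max(cs,key=cv2.contourArea)
    print(m['confidence'],m['xy'],cv2.minAreaRect(k),m['pixels'].sum())
a=cv2.resize(im[130:290,190:430],None,fx=3.3,fy=3.3,interpolation=2);save('crop',a)
E
```

```text
top driver_mid [287.2 182.8] 0.69 [560.72 131.49  14.  ]
top driver_mid [224.8 228.2] 0.68 [447.53 285.9   14.  ]
top driver_mid [472.8 263.6] 0.65 [ 357.   -325.62   14.  ]
top driver_tip [225.4 226.2] 0.96 [452.48 284.51  14.  ]
top driver_tip [286.4 186.2] 0.58 [552.09 133.49  14.  ]
top cradle [380.3 217.1] 0.63 [ 473.83 -101.83    5.  ]
top cap_grip [384.1 228.5] 0.82 [ 442.58 -104.5    45.  ]
top handle_seat [378.3 218.9] 0.94 [465.93 -91.03  45.  ]
top tip_seat [382.7 220.4] 0.61 [ 462.22 -101.62   45.  ]
top tip_seat [228.2 167.1] 0.41 [595.45 274.91  45.  ]
top stubby [228.3 167.1] 0.59 [601.55 280.05  14.  ]
side driver_mid [327.6 294.9] 0.77 [455.47 285.48  14.  ]
side driver_mid [307.4 231.5] 0.59 [556.81 121.32  14.  ]
side driver_tip [309.7 231.6] 0.64 [551.17 119.81  14.  ]
side driver_tip [327.2 294.8] 0.6 [456.38 285.51  14.  ]
side cradle [359.4 187.5] 0.74 [471.04 -94.15   5.  ]
side cradle [244.9 204.2] 0.68 [752.63  72.2    5.  ]
side cap_grip [371.4 175.6] 0.85 [ 443.49 -109.26   45.  ]
side cap_grip [229.7 330.3] 0.74 [610.93 443.08  45.  ]
side handle_seat [360.  185.2] 0.79 [464.8  -59.12  45.  ]
side tip_seat [358.5 182.5] 0.93 [471.29 -68.8   45.  ]
side stubby [265.8 275.3] 0.56 [604.85 279.01  14.  ]
0.9 [378.6, 217.1] ((379.7159729003906, 217.28387451171875), (126.2699966430664, 29.919841766357422), 69.55044555664062) 3512
0.87 [287.4, 185.8] ((284.2581787109375, 195.79229736328125), (12.2489013671875, 76.65193939208984), 15.642248153686523) 649
0.69 [226.9, 229.2] ((224.18128967285156, 236.53274536132812), (77.17828369140625, 14.228623390197754), 87.70938873291016) 730
```

View pics/crop.png

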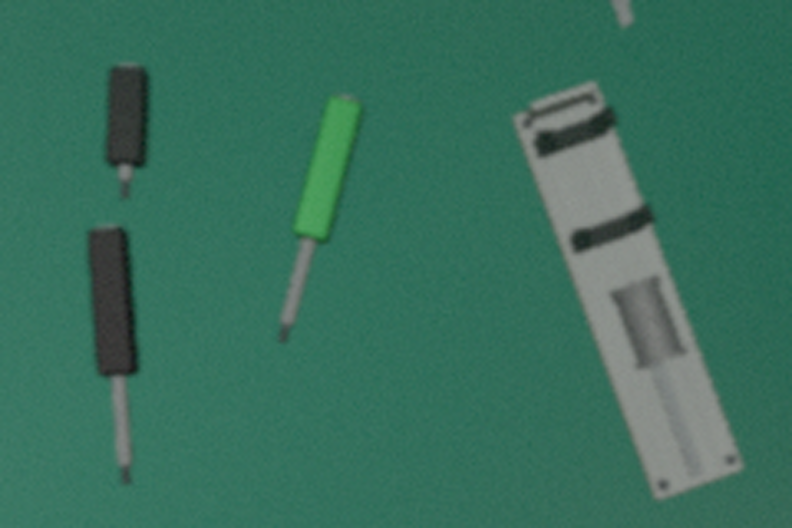

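Run:
```python
from h import *
np.set_printoptions(precision=1,suppress=True)
f=lambda x,y:(190+x/3.3-.35,130+y/3.3-.35)
P=[atz('top',f(*p),10) for p in [(515,117),(598,84),(742,466),(658,497)]]
for p in P: print(p)
mn=(P[0]+P[1])/2; mx=(P[2]+P[3])/2
print('len',np.linalg.norm(mx-mn),'w',np.linalg.norm(P[0]-P[1]),np.linalg.norm(P[2]-P[3]))
e=(mx-mn)/np.linalg.norm(mx-mn); yaw=np.degrees(np.arctan2(e[1],e[0]));org=(mx+mn)/2-33*e
print('cradle',org,e,yaw,'cap',org+62*e,'seat',org-50*e)
for n,p in [('mouth',(634,286)),('back',(661,359))]: print(n,atz('top',f(*p),65))
a=atz('top',f(108,229),28);b=atz('top',f(118,374),28);t=atz('top',f(126,482),14)
print(a,b,t,np.linalg.norm(b-a),np.linalg.norm(t-b));d=(t-a)[:2];d/=np.linalg.norm(d);print('drv',d,np.degrees(np.arctan2(d[1],d[0])),(a+b)/2,t[:2]-135*d)
c=np.array([*((a+b)/2)[:2],28])
S=cv2.resize(imaging.grab_frame('side')[130:330,240:440],None,fx=3,fy=3,interpolation=2)
g=lambda X:tuple(int(v) for v in (proj('side',X)-[240,130])*3)
y=np.array([-e[1],e[0],0])
for x in(-122,188):
  for s in(-35,35): cv2.circle(S,g([*(org+x*e+s*y)[:2],10]),3,(255,0,0),1)
for x in (32,92):
  for s in (-20,20): cv2.circle(S,g([*(org+x*e+s*y)[:2],45]),3,(255,0,255),1)
d3=np.array([*d,0]);n3=np.array([-d[1],d[0],0])
for x in(-55,55):
  for s in(-14,14): cv2.circle(S,g(c+x*d3+s*n3),3,(255,255,0),1)
cv2.circle(S,g([*(c+135*d3)[:2],14]),3,(255,0,0),1)
save('sidechk',S)
```

```text
[606.1 -16.6  10. ]
[631.7 -81.   10. ]
[ 340.1 -182.1   10. ]
[ 317.7 -118.7   10. ]
len 307.2677293470434 w 69.31155190686253 67.23174081226094
cradle [505.1 -88.7  10. ] [-0.9 -0.3  0. ] -160.6811165611639 cap [ 446.5 -109.2   10. ] seat [552.2 -72.1  10. ]
mouth [470.4 -96.6  65. ]
back [ 417.7 -114.7   65. ]
[518.6 290.8  28. ] [410.5 281.2  28. ] [331.3 276.3  14. ] 108.50398411667254 80.59341852435767
drv [-1.  -0.1] -175.57358528904584 [464.6 286.   28. ] [465.9 286.7]
```

View pics/sidechk.png

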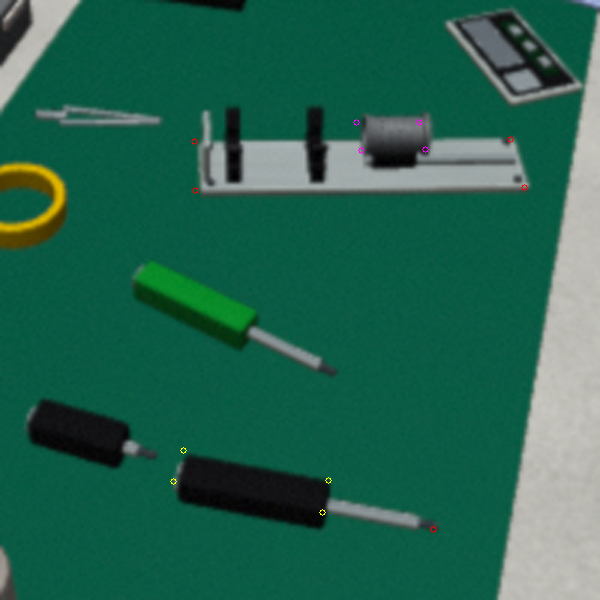

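The side view agrees with the top estimates to a few mm. Cradle origin is about (504,-89) with yaw -160.7°, and the driver's mid is about (465,286) with yaw -175.6°. I'll fly to a hover over the cap and refine with the wrist camera.

```bash
cat > plan.py <<'E'
from h import *
import sys,math
# usage: plan.py x y z yaw [maxstep] : rows in tool axes, tool kept vertical
def plan(x,y,z,yaw,ms=60,pos=None):
    o=get_obs();Rc=R.from_rotvec(o['orientation']);p=np.array(o['position'] if pos is None else pos)
    c,s=math.cos(math.radians(yaw)),math.sin(math.radians(yaw))
    Rt=R.from_matrix(np.array([[c,s,0],[s,-c,0],[0,0,-1]]))
    rv=np.degrees((Rc.inv()*Rt).as_rotvec());d=np.array([x,y,z])-p
    n=max(1,math.ceil(np.linalg.norm(d)/ms),math.ceil(np.linalg.norm(rv)/10.5))
    print('pos',p.round(1),'yaw',np.degrees(np.arctan2(*Rc.as_matrix()[1::-1,0])).round(2),'gap',round(o['finger_gap'],3),'F',np.round(o['wrist_force'],1),'t',o['time_s'])
    print('n',n,'turn/row',(rv/n).round(2))
    print('total tool shift (no turn)',(Rc.inv().apply(d)).round(1))
    if np.linalg.norm(rv)>1:
        for i in range(n):
            Ri=Rc*R.from_rotvec(np.radians(rv)*i/n); print((Ri.inv().apply(d/n)).round(0))
a=[float(v) for v in sys.argv[1:]]
plan(*a)
E
python3 plan.py 446 -109 190 109.3 60
```

```text
pos [137.2 558.4 231.3] yaw 76.2 gap 1.001 F [ 0.2  0.  -0.3] t 1.05
n 13 turn/row [ 0.   -0.   -2.55]
total tool shift (no turn) [-574.5  459.1   41.3]
[-44.  35.   3.]
[-46.  33.   3.]
[-47.  31.   3.]
[-48.  29.   3.]
[-50.  27.   3.]
[-51.  25.   3.]
[-52.  22.   3.]
[-53.  20.   3.]
[-54.  18.   3.]
[-54.  15.   3.]
[-55.  13.   3.]
[-56.  10.   3.]
[-56.   8.   3.]
```

Call:
send_rows([
  {"x": -44, "y": 35, "z": 3, "wz": -2.5, "fingers": 1},
  {"x": -46, "y": 33, "z": 3, "wz": -2.5, "fingers": 1},
  {"x": -47, "y": 31, "z": 3, "wz": -2.5, "fingers": 1},
  {"x": -48, "y": 29, "z": 3, "wz": -2.5, "fingers": 1},
  {"x": -50, "y": 27, "z": 3, "wz": -2.5, "fingers": 1},
  {"x": -51, "y": 25, "z": 3, "wz": -2.5, "fingers": 1},
  {"x": -52, "y": 22, "z": 3, "wz": -2.5, "fingers": 1},
  {"x": -53, "y": 20, "z": 3, "wz": -2.5, "fingers": 1},
  {"x": -54, "y": 18, "z": 3, "wz": -2.5, "fingers": 1},
  {"x": -54, "y": 15, "z": 3, "wz": -2.5, "fingers": 1},
  {"x": -55, "y": 13, "z": 3, "wz": -2.5, "fingers": 1},
  {"x": -56, "y": 10, "z": 3, "wz": -2.5, "fingers": 1},
])

```text
invalid input at $.motion[0]: expected keys x, y, z, wx, wy, wz, fingers
```

```bash
python3 plan.py 446 -109 190 109.3 60
```

```text
pos [137.2 558.4 231.3] yaw 76.2 gap 1.001 F [ 0.2  0.  -0.3] t 1.05
n 13 turn/row [ 0.   -0.   -2.55]
total tool shift (no turn) [-574.5  459.1   41.3]
[-44.  35.   3.]
[-46.  33.   3.]
[-47.  31.   3.]
[-48.  29.   3.]
[-50.  27.   3.]
[-51.  25.   3.]
[-52.  22.   3.]
[-53.  20.   3.]
[-54.  18.   3.]
[-54.  15.   3.]
[-55.  13.   3.]
[-56.  10.   3.]
[-56.   8.   3.]
```

All keys are needed in every row.

Call:
send_rows([
  {"x": -44, "y": 35, "z": 3, "wx": 0, "wy": 0, "wz": -2.5, "fingers": 1},
  {"x": -46, "y": 33, "z": 3, "wx": 0, "wy": 0, "wz": -2.5, "fingers": 1},
  {"x": -47, "y": 31, "z": 3, "wx": 0, "wy": 0, "wz": -2.5, "fingers": 1},
  {"x": -48, "y": 29, "z": 3, "wx": 0, "wy": 0, "wz": -2.5, "fingers": 1},
  {"x": -50, "y": 27, "z": 3, "wx": 0, "wy": 0, "wz": -2.5, "fingers": 1},
  {"x": -51, "y": 25, "z": 3, "wx": 0, "wy": 0, "wz": -2.5, "fingers": 1},
  {"x": -52, "y": 22, "z": 3, "wx": 0, "wy": 0, "wz": -2.5, "fingers": 1},
  {"x": -53, "y": 20, "z": 3, "wx": 0, "wy": 0, "wz": -2.5, "fingers": 1},
  {"x": -54, "y": 18, "z": 3, "wx": 0, "wy": 0, "wz": -2.5, "fingers": 1},
  {"x": -54, "y": 15, "z": 3, "wx": 0, "wy": 0, "wz": -2.5, "fingers": 1},
  {"x": -55, "y": 13, "z": 3, "wx": 0, "wy": 0, "wz": -2.5, "fingers": 1},
  {"x": -56, "y": 10, "z": 3, "wx": 0, "wy": 0, "wz": -2.5, "fingers": 1},
])

```text
time_s: 2.55
position: [418.8, -60.9, 195.5]
orientation: [1.885, 2.512, 0.001]
wrist_force: [-0.1, 0.5, 1.0]
finger_gap: 1.001
```

```bash
python3 plan.py 446 -109 190 109.3 60
```

```text
pos [418.8 -60.9 195.5] yaw 106.24 gap 1.001 F [-0.1  0.5  1. ] t 2.55
n 1 turn/row [ 0.08  0.02 -3.06]
total tool shift (no turn) [-53.8  12.7   5.6]
[-54.  13.   6.]
```

Call:
send_rows([
  {"x": -53, "y": 12, "z": 5, "wx": 0, "wy": 0, "wz": -3.1, "fingers": 1},
  {"x": 0, "y": 0, "z": 0, "wx": 0, "wy": 0, "wz": 0, "fingers": 1},
  {"x": 0, "y": 0, "z": 0, "wx": 0, "wy": 0, "wz": 0, "fingers": 1},
])

```text
time_s: 2.92
position: [443.7, -106.1, 190.0]
orientation: [-1.818, -2.56, -0.0]
wrist_force: [-0.6, -0.5, -0.5]
finger_gap: 0.997
```

Run:
```python
from h import *
o=get_obs();im=imaging.grab_frame('wrist');np.save('w1.npy',im);import pickle;pickle.dump(o,open('w1.pkl','wb'))
e=np.array([np.cos(np.radians(-160.7)),np.sin(np.radians(-160.7)),0]);y=np.array([-e[1],e[0],0]);org=np.array([503.5,-89,0])
print(o['position'],o['orientation'])
for x,s,z in [(-122,35,10),(-122,-35,10),(188,35,10),(188,-35,10),(32,0,65),(92,0,65),(62,0,45),(-12,0,31),(-90,0,31)]:
    q=proj('wrist',org+x*e+s*y+[0,0,z],o)
    if x!=62: cv2.circle(im,tuple(int(v+.5) for v in q),3,(255,0,0),1)
save('w1',im)
for b in imaging.boxes_of('wrist','cap_grip')[:2]: print(b,atz('wrist',b['xy'],55,o))
```

```text
[ 443.74599441 -106.08989514  189.99045782] [-1.81776726e+00 -2.56007709e+00 -3.13368345e-04]
{'xy': [316.4, 187.0], 'confidence': 0.94} [ 444.05436425 -107.38017516   55.        ]
```

View pics/w1.png

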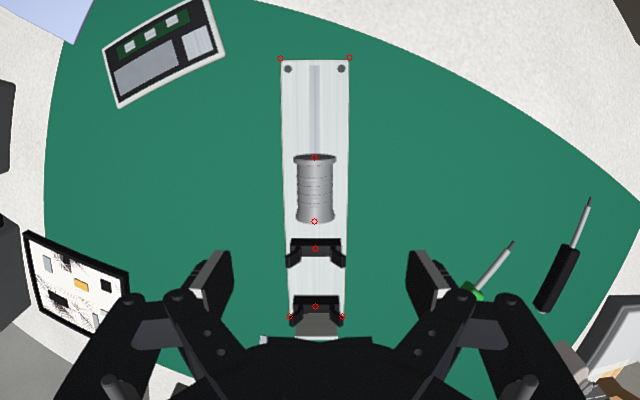

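The wrist view confirms the cradle pose: predicted corners fall on the plate to 1–2 px, the cap is at (315,157–221) and the saddles are at rows 248 and 306. Going down on the cap.

Call:
send_rows([
  {"x": -3.6, "y": 0, "z": 40, "wx": 0, "wy": 0, "wz": 0, "fingers": 1},
  {"x": 0, "y": 0, "z": 50, "wx": 0, "wy": 0, "wz": 0, "fingers": 1},
  {"x": 0, "y": 0, "z": 40, "wx": 0, "wy": 0, "wz": 0, "fingers": 1},
  {"x": 0, "y": 0, "z": 25, "wx": 0, "wy": 0, "wz": 0, "fingers": 1},
  {"x": 0, "y": 0, "z": 10, "wx": 0, "wy": 0, "wz": 0, "fingers": 1},
  {"x": 0, "y": 0, "z": 0, "wx": 0, "wy": 0, "wz": 0, "fingers": 1},
])

```text
time_s: 3.78
position: [445.5, -109.2, 25.5]
orientation: [-1.816, -2.563, -0.0]
wrist_force: [0.2, -0.2, -0.2]
finger_gap: 0.997
```

Call:
send_rows([
  {"x": 0, "y": 0, "z": 0, "wx": 0, "wy": 0, "wz": 0, "fingers": -1},
  {"x": 0, "y": 0, "z": 0, "wx": 0, "wy": 0, "wz": 0, "fingers": -1},
  {"x": 0, "y": 0, "z": 0, "wx": 0, "wy": 0, "wz": 0, "fingers": -1},
  {"x": 0, "y": 0, "z": 0, "wx": 0, "wy": 0, "wz": 0, "fingers": -1},
  {"x": 0, "y": 0, "z": 0, "wx": 0, "wy": 0, "wz": 0, "fingers": -1},
  {"x": 0, "y": 0, "z": 0, "wx": 0, "wy": 0, "wz": 0, "fingers": -1},
])

```text
time_s: 4.53
position: [446.0, -110.0, 26.2]
orientation: [1.817, 2.561, 0.001]
wrist_force: [0.5, 0.5, 6.8]
finger_gap: 0.382
```

```bash
python3 plan.py 445 -109.5 24 109.3
python3 - <<'E'
from h import *
save('w2',imaging.grab_frame('wrist'))
E
```

```text
pos [ 446.  -110.    26.2] yaw 109.29 gap 0.382 F [0.5 0.5 6.8] t 4.525
n 1 turn/row [ 0.07  0.03 -0.01]
total tool shift (no turn) [ 0.8 -0.8  2.2]
```

View pics/w2.png

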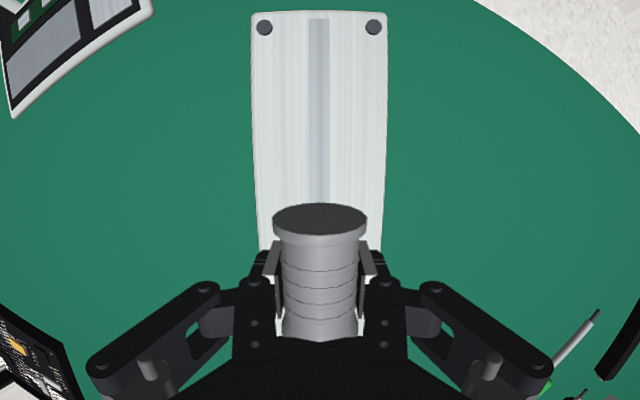

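The cap at (320,270) sits squarely between the pads, and the gap of 0.38 is about 33 mm. Pulling back along tool -y.

Call:
send_rows([
  {"x": 0, "y": -5, "z": 0, "wx": 0, "wy": 0, "wz": 0, "fingers": -1},
  {"x": 0, "y": -6, "z": 0, "wx": 0, "wy": 0, "wz": 0, "fingers": -1},
  {"x": 0, "y": -8, "z": 0, "wx": 0, "wy": 0, "wz": 0, "fingers": -1},
  {"x": 0, "y": -10, "z": 0, "wx": 0, "wy": 0, "wz": 0, "fingers": -1},
  {"x": 0, "y": -10, "z": 0, "wx": 0, "wy": 0, "wz": 0, "fingers": -1},
  {"x": 0, "y": -10, "z": 0, "wx": 0, "wy": 0, "wz": 0, "fingers": -1},
  {"x": 0, "y": -10, "z": 0, "wx": 0, "wy": 0, "wz": 0, "fingers": -1},
  {"x": 0, "y": -8, "z": 0, "wx": 0, "wy": 0, "wz": 0, "fingers": -1},
  {"x": 0, "y": -5, "z": 0, "wx": 0, "wy": 0, "wz": 0, "fingers": -1},
  {"x": 0, "y": 0, "z": 0, "wx": 0, "wy": 0, "wz": 0, "fingers": -1},
])

```text
time_s: 5.82
position: [377.7, -134.1, 26.2]
orientation: [1.817, 2.561, 0.0]
wrist_force: [-2.5, 0.8, 7.4]
finger_gap: 0.381
```

Call:
send_rows([
  {"x": 0, "y": -2, "z": 0, "wx": 0, "wy": 0, "wz": 0, "fingers": -1},
  {"x": 0, "y": -2, "z": 0, "wx": 0, "wy": 0, "wz": 0, "fingers": -1},
  {"x": 0, "y": 0, "z": 0, "wx": 0, "wy": 0, "wz": 0, "fingers": -1},
])

```text
time_s: 6.2
position: [375.3, -135.0, 26.2]
orientation: [1.818, 2.559, 0.003]
wrist_force: [2.4, 3.1, 6.2]
finger_gap: 0.385
```

```bash
python3 plan.py 445 -109.5 24 109.3
python3 - <<'E'
from h import *
save('w3',imaging.grab_frame('wrist'))
E
```

```text
pos [ 375.3 -135.    26.2] yaw 109.21 gap 0.385 F [2.4 3.1 6.2] t 6.2
n 2 turn/row [ 0.1   0.03 -0.04]
total tool shift (no turn) [ 1.1 74.2  2.5]
```

View pics/w3.png

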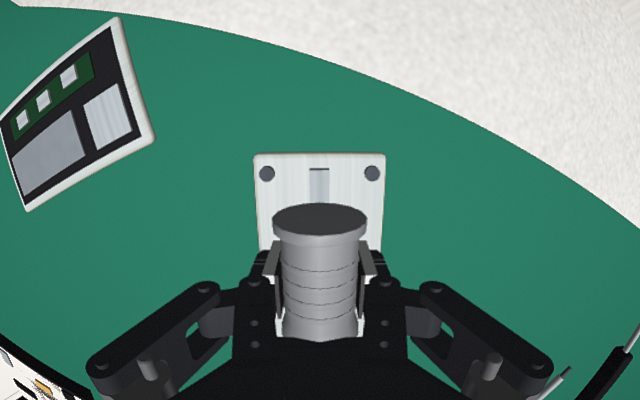

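Call:
send_rows([
  {"x": 0, "y": -2, "z": 0, "wx": 0, "wy": 0, "wz": 0, "fingers": -1},
  {"x": 0, "y": -1, "z": 0, "wx": 0, "wy": 0, "wz": 0, "fingers": -1},
  {"x": 0, "y": 0, "z": 0, "wx": 0, "wy": 0, "wz": 0, "fingers": -1},
])

```text
time_s: 6.62
position: [375.3, -135.1, 26.3]
orientation: [1.82, 2.553, 0.01]
wrist_force: [11.1, 11.9, 1.7]
finger_gap: 0.381
```

It hit the stop: the force rose with no travel. I'll relax, open and lift.

Call:
send_rows([
  {"x": 0, "y": 3, "z": 0, "wx": 0, "wy": 0, "wz": 0, "fingers": -1},
  {"x": 0, "y": 0, "z": 0, "wx": 0, "wy": 0, "wz": 0, "fingers": 1},
  {"x": 0, "y": 0, "z": 0, "wx": 0, "wy": 0, "wz": 0, "fingers": 1},
  {"x": 0, "y": 0, "z": 0, "wx": 0, "wy": 0, "wz": 0, "fingers": 1},
  {"x": 0, "y": 0, "z": 0, "wx": 0, "wy": 0, "wz": 0, "fingers": 1},
  {"x": 0, "y": 0, "z": 0, "wx": 0, "wy": 0, "wz": 0, "fingers": 1},
  {"x": 0, "y": 0, "z": -30, "wx": 0, "wy": 0, "wz": 0, "fingers": 1},
  {"x": 0, "y": 0, "z": -50, "wx": 0, "wy": 0, "wz": 0, "fingers": 1},
  {"x": 0, "y": 0, "z": -50, "wx": 0, "wy": 0, "wz": 0, "fingers": 1},
  {"x": 0, "y": 0, "z": -20, "wx": 0, "wy": 0, "wz": 0, "fingers": 1},
])

```text
time_s: 7.88
position: [375.1, -135.8, 178.2]
orientation: [1.814, 2.558, 0.001]
wrist_force: [-0.4, 0.5, -0.3]
finger_gap: 1.001
```

```bash
python3 plan.py 466 285 165 94.4 58;  python3 - <<'E'
from h import *
save('w4',imaging.grab_frame('wrist'))
E
```

```text
pos [ 375.1 -135.8  178.2] yaw 109.31 gap 1.001 F [-0.4  0.5 -0.3] t 7.875
n 8 turn/row [0.03 0.03 1.86]
total tool shift (no turn) [367.1 224.8  12.5]
[46. 28.  2.]
[47. 27.  2.]
[48. 25.  2.]
[48. 24.  2.]
[49. 22.  2.]
[50. 20.  2.]
[50. 19.  2.]
[51. 17.  2.]
```

View pics/w4.png

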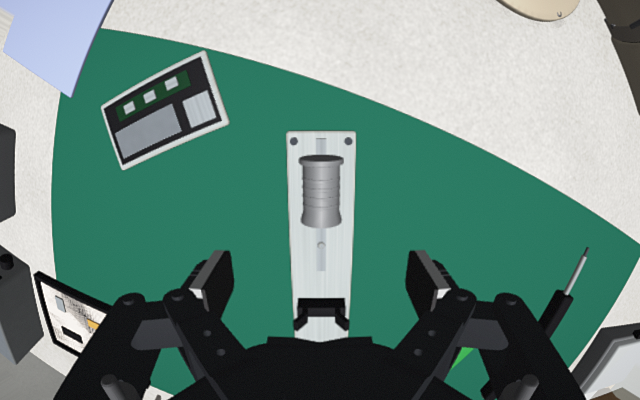

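The cap is back at (320,190) and the catch ball on the rail shows at (320,245). On to the driver.

Call:
send_rows([
  {"x": 46, "y": 28, "z": 2, "wx": 0, "wy": 0, "wz": 1.9, "fingers": 1},
  {"x": 47, "y": 27, "z": 2, "wx": 0, "wy": 0, "wz": 1.9, "fingers": 1},
  {"x": 48, "y": 25, "z": 2, "wx": 0, "wy": 0, "wz": 1.9, "fingers": 1},
  {"x": 48, "y": 24, "z": 2, "wx": 0, "wy": 0, "wz": 1.9, "fingers": 1},
  {"x": 49, "y": 22, "z": 2, "wx": 0, "wy": 0, "wz": 1.9, "fingers": 1},
  {"x": 50, "y": 20, "z": 2, "wx": 0, "wy": 0, "wz": 1.9, "fingers": 1},
  {"x": 50, "y": 19, "z": 2, "wx": 0, "wy": 0, "wz": 1.8, "fingers": 1},
  {"x": 51, "y": 17, "z": 1, "wx": 0, "wy": 0, "wz": 1.8, "fingers": 1},
  {"x": 0, "y": 0, "z": 0, "wx": 0, "wy": 0, "wz": 0, "fingers": 1},
  {"x": 0, "y": 0, "z": 0, "wx": 0, "wy": 0, "wz": 0, "fingers": 1},
])

```text
time_s: 9.18
position: [465.4, 285.0, 159.1]
orientation: [-2.135, -2.304, 0.004]
wrist_force: [-0.3, 0.0, 0.6]
finger_gap: 1.0
```

```bash
cat > w5.py <<'E'
from h import *
import pickle
o=get_obs();im=imaging.grab_frame('wrist');save('w5',im);np.save('w5.npy',im);pickle.dump(o,open('w5.pkl','wb'))
print(o['position'],o['orientation'])
for m in imaging.cut_out('wrist','driver_mid')[:3]:
    cs,_=cv2.findContours(m['pixels'].astype(np.uint8),0,2); k=max(cs,key=cv2.contourArea)
    print(m['confidence'],m['xy'],cv2.minAreaRect(k),m['pixels'].sum())
E
python3 w5.py
```

```text
[465.37457138 284.99040572 159.14344808] [-2.13492351 -2.3039365   0.00439018]
0.91 [175.6, 245.8] ((178.66299438476562, 223.89163208007812), (29.273391723632812, 154.92201232910156), 8.365885734558105) 2700
0.61 [322.9, 171.2] ((321.0, 144.0), (202.0, 32.0), 90.0) 4433
0.49 [308.1, 302.5] ((305.3000183105469, 298.8999938964844), (26.325420379638672, 80.1388931274414), 4.763641834259033) 1697
```

View pics/w5.png

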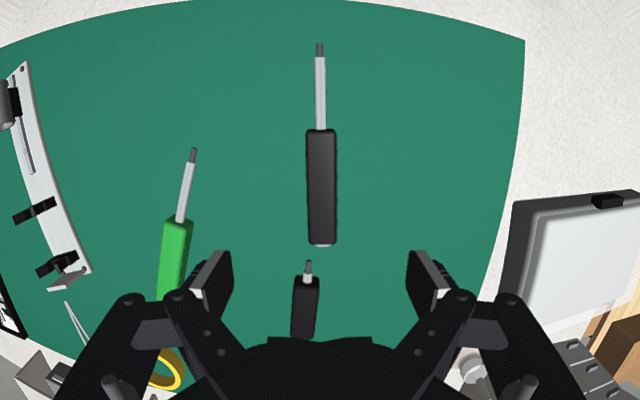

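The wrist view shows the long driver straight ahead: rear (322,243), handle front (321,130), tip (319.5,43). The stubby is at (305,300), the green one at the left.

```bash
python3 - <<'E'
from h import *
import pickle
np.set_printoptions(precision=2,suppress=True)
o=pickle.load(open('w5.pkl','rb'))
a=atz('wrist',(322,242),28,o);b=atz('wrist',(321,130),28,o);t=atz('wrist',(319.5,43),14,o)
print(a,b,t,np.linalg.norm(a-b),np.linalg.norm(b[:2]-t[:2]));d=(t-a)[:2];d/=np.linalg.norm(d)
c=(a+b)[:2]/2;print(c,t[:2]-135*d,np.degrees(np.arctan2(d[1],d[0]))+270, o['position'][:2]-c)
E
python3 plan.py 464 285 8 94.4
```

```text
[518.22 292.97  28.  ] [411.84 283.61  28.  ] [331.53 276.07  14.  ] 106.79321966415773 80.66516827033497
[465.03 288.29] [465.98 288.24] 95.17234176027861 [ 0.34 -3.3 ]
pos [465.6 284.3 159.8] yaw 94.25 gap 0.998 F [0.9 0.2 1.4] t 9.275
n 3 turn/row [-0.03  0.02 -0.05]
total tool shift (no turn) [  1.   -1.4 151.8]
```

Call:
send_rows([
  {"x": 3, "y": 0, "z": 40, "wx": 0, "wy": 0, "wz": -0.6, "fingers": 1},
  {"x": 0, "y": 0, "z": 45, "wx": 0, "wy": 0, "wz": 0, "fingers": 1},
  {"x": 0, "y": 0, "z": 40, "wx": 0, "wy": 0, "wz": 0, "fingers": 1},
  {"x": 0, "y": 0, "z": 22, "wx": 0, "wy": 0, "wz": 0, "fingers": 1},
  {"x": 0, "y": 0, "z": 9, "wx": 0, "wy": 0, "wz": 0, "fingers": 1},
  {"x": 0, "y": 0, "z": 0, "wx": 0, "wy": 0, "wz": 0, "fingers": 1},
])

```text
time_s: 10.02
position: [466.2, 287.8, 4.4]
orientation: [-2.126, -2.313, 0.0]
wrist_force: [0.5, 0.4, 0.5]
finger_gap: 1.001
```

Call:
send_rows([
  {"x": 0, "y": 0, "z": 0, "wx": 0, "wy": 0, "wz": 0, "fingers": -1},
  {"x": 0, "y": 0, "z": 0, "wx": 0, "wy": 0, "wz": 0, "fingers": -1},
  {"x": 0, "y": 0, "z": 0, "wx": 0, "wy": 0, "wz": 0, "fingers": -1},
  {"x": 0, "y": 0, "z": 0, "wx": 0, "wy": 0, "wz": 0, "fingers": -1},
  {"x": 0, "y": 0, "z": 0, "wx": 0, "wy": 0, "wz": 0, "fingers": -1},
  {"x": 0, "y": 0, "z": 0, "wx": 0, "wy": 0, "wz": 0, "fingers": -1},
  {"x": 0, "y": 0, "z": 0, "wx": 0, "wy": 0, "wz": 0, "fingers": -1},
])

```text
time_s: 10.9
position: [466.7, 288.9, 5.1]
orientation: [2.124, 2.314, 0.002]
wrist_force: [-0.9, 0.3, 6.7]
finger_gap: 0.314
```

```bash
python3 plan.py 464 285 8 94.4
python3 - <<'E'
from h import *
save('w6',imaging.grab_frame('wrist'))
E
```

```text
pos [466.7 288.9   5.1] yaw 94.92 gap 0.314 F [-0.9  0.3  6.7] t 10.9
n 1 turn/row [ 0.09 -0.03  0.52]
total tool shift (no turn) [-3.6 -3.  -2.9]
```

View pics/w6.png

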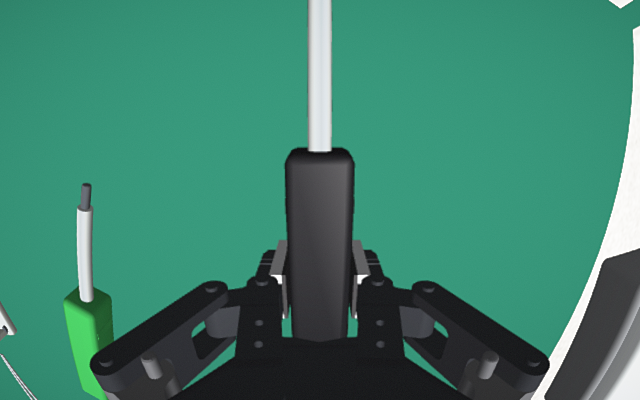

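Run:
```python
from h import *
np.set_printoptions(precision=2,suppress=True)
o=get_obs()
p=atz('wrist',(320,149.5),28,o);print(p, R.from_rotvec(o['orientation']).inv().apply(p-o['position']))
p=atz('wrist',(320,154),19,o);print(p, R.from_rotvec(o['orientation']).inv().apply(p-o['position']))
```

```text
[409.78 285.67  28.  ] [  1.68 -56.92 -22.99]
[412.91 285.97  19.  ] [  1.7  -53.78 -13.99]
```

Call:
send_rows([
  {"x": 0, "y": 0, "z": -10, "wx": 0, "wy": 0, "wz": 0, "fingers": -1},
  {"x": 0, "y": 0, "z": -40, "wx": 0, "wy": 0, "wz": 0, "fingers": -1},
  {"x": 0, "y": 0, "z": -50, "wx": 0, "wy": 0, "wz": 0, "fingers": -1},
  {"x": 0, "y": 0, "z": -40, "wx": 0, "wy": 0, "wz": 0, "fingers": -1},
  {"x": 0, "y": 0, "z": 0, "wx": 0, "wy": 0, "wz": 0, "fingers": -1},
])

```text
time_s: 11.58
position: [468.1, 289.6, 147.9]
orientation: [2.122, 2.312, 0.011]
wrist_force: [-0.9, 0.8, -1.5]
finger_gap: 0.317
```

```bash
python3 plan.py 550.7 -72.5 140 109.3 50
python3 - <<'E'
from h import *
save('w7',imaging.grab_frame('wrist'))
E
```

```text
pos [468.1 289.6 147.9] yaw 94.91 gap 0.317 F [-0.9  0.8 -1.5] t 11.575
n 8 turn/row [ 0.05 -0.01 -1.8 ]
total tool shift (no turn) [-367.9   51.3    7.3]
[-46.   6.   1.]
[-46.   5.   1.]
[-46.   4.   1.]
[-46.   2.   1.]
[-46.   1.   1.]
[-46.  -1.   1.]
[-46.  -2.   1.]
[-46.  -4.   1.]
```

View pics/w7.png

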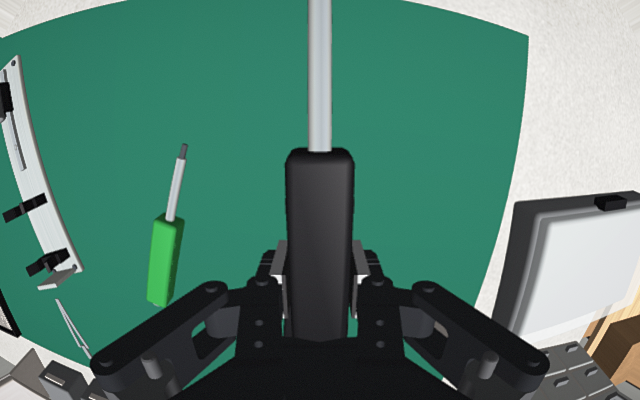

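Call:
send_rows([
  {"x": -46, "y": 6, "z": 1, "wx": 0, "wy": 0, "wz": -1.8, "fingers": -1},
  {"x": -46, "y": 5, "z": 1, "wx": 0, "wy": 0, "wz": -1.8, "fingers": -1},
  {"x": -46, "y": 4, "z": 1, "wx": 0, "wy": 0, "wz": -1.8, "fingers": -1},
  {"x": -46, "y": 2, "z": 1, "wx": 0, "wy": 0, "wz": -1.8, "fingers": -1},
  {"x": -46, "y": 1, "z": 1, "wx": 0, "wy": 0, "wz": -1.8, "fingers": -1},
  {"x": -46, "y": -1, "z": 1, "wx": 0, "wy": 0, "wz": -1.8, "fingers": -1},
  {"x": -46, "y": -2, "z": 1, "wx": 0, "wy": 0, "wz": -1.8, "fingers": -1},
  {"x": -46, "y": -4, "z": 1, "wx": 0, "wy": 0, "wz": -1.8, "fingers": -1},
  {"x": 0, "y": 0, "z": 0, "wx": 0, "wy": 0, "wz": 0, "fingers": -1},
  {"x": 0, "y": 0, "z": 0, "wx": 0, "wy": 0, "wz": 0, "fingers": -1},
])

```text
time_s: 12.88
position: [547.0, -70.6, 134.6]
orientation: [-1.816, -2.558, 0.001]
wrist_force: [0.1, -0.3, -2.1]
finger_gap: 0.312
```

```bash
cat > chk.py <<'E'
from h import *
import sys
n=sys.argv[1]
e=np.array([np.cos(np.radians(-160.7)),np.sin(np.radians(-160.7)),0]);y=np.array([-e[1],e[0],0]);org=np.array([503.5,-89,0])
o=get_obs();im=imaging.grab_frame('wrist')
for s in(-35,35):
    for x in (188,80):
        q=proj('wrist',org+x*e+s*y+[0,0,10],o); cv2.circle(im,tuple(int(v+.5) for v in q),3,(255,0,0),1)
for x,z in [(122-15,65),(167,65)]:
    q=proj('wrist',org+x*e+[0,0,z],o); cv2.circle(im,tuple(int(v+.5) for v in q),3,(255,0,0),1)
save('w'+n,im); save('t'+n,cv2.resize(imaging.grab_frame('top')[130:310,300:460],None,fx=3.3,fy=3.3,interpolation=2))
save('s'+n,cv2.resize(imaging.grab_frame('side')[110:230,260:460],None,fx=3.9,fy=3.9,interpolation=2))
E
python3 chk.py 8; python3 plan.py 550.7 -72.5 60 109.3 50
```

```text
pos [547.7 -69.9 135.7] yaw 109.37 gap 0.313 F [-0.4  0.  -1. ] t 13.025
n 2 turn/row [-0.04 -0.04  0.04]
total tool shift (no turn) [-3.5  2.1 75.7]
```

View pics/w8.png

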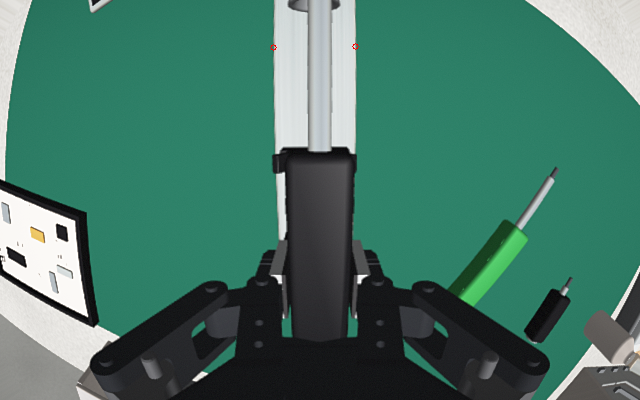

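View pics/s8.png

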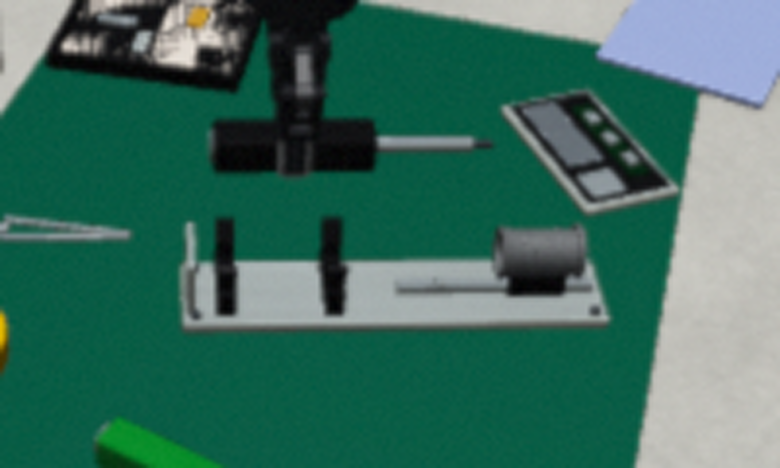

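Side view: driver level above the cradle, blade towards the cap. The wrist view puts the front saddle's centre at column 315 and the driver at 320, so the computed -3.5 mm shift agrees.

Call:
send_rows([
  {"x": -3.5, "y": 2, "z": 25, "wx": 0, "wy": 0, "wz": 0, "fingers": -1},
  {"x": 0, "y": 0, "z": 25, "wx": 0, "wy": 0, "wz": 0, "fingers": -1},
  {"x": 0, "y": 0, "z": 5, "wx": 0, "wy": 0, "wz": 0, "fingers": -1},
  {"x": 0, "y": 0, "z": 0, "wx": 0, "wy": 0, "wz": 0, "fingers": -1},
  {"x": 0, "y": 0, "z": 0, "wx": 0, "wy": 0, "wz": 0, "fingers": -1},
])

```text
time_s: 13.65
position: [552.4, -73.7, 82.3]
orientation: [1.816, 2.561, 0.001]
wrist_force: [0.9, 0.1, -1.8]
finger_gap: 0.314
```

```bash
python3 chk.py 9; python3 plan.py 550.7 -72.5 60 109.3 50
```

```text
pos [552.1 -73.9  82.1] yaw 109.31 gap 0.316 F [-0.   0.8 -0.9] t 13.8
n 1 turn/row [0.08 0.05 0.01]
total tool shift (no turn) [ 1.8 -0.9 22.1]
```

View pics/w9.png

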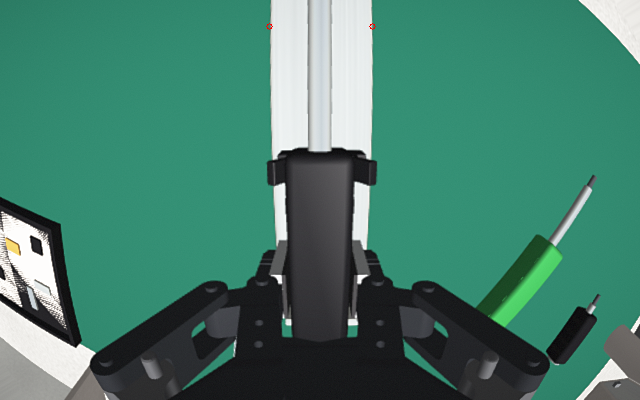

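View pics/s9.png

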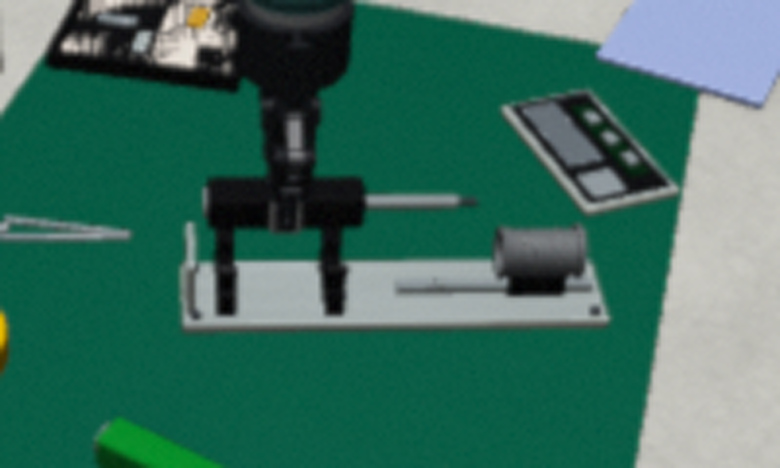

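The saddle is centred at column 322 and the driver at 320, so about +1.3 mm remains. Lowering gently and watching the force.

Call:
send_rows([
  {"x": 1.3, "y": -1, "z": 10, "wx": 0, "wy": 0, "wz": 0, "fingers": -1},
  {"x": 0, "y": 0, "z": 15, "wx": 0, "wy": 0, "wz": 0, "fingers": -1},
  {"x": 0, "y": 0, "z": 8, "wx": 0, "wy": 0, "wz": 0, "fingers": -1},
  {"x": 0, "y": 0, "z": 4, "wx": 0, "wy": 0, "wz": 0, "fingers": -1},
  {"x": 0, "y": 0, "z": 0, "wx": 0, "wy": 0, "wz": 0, "fingers": -1},
])

```text
time_s: 14.42
position: [550.1, -72.9, 43.8]
orientation: [-1.817, -2.562, 0.0]
wrist_force: [-1.0, 0.1, -2.1]
finger_gap: 0.321
```

Call:
send_rows([
  {"x": 0, "y": 0, "z": 3, "wx": 0, "wy": 0, "wz": 0, "fingers": -1},
  {"x": 0, "y": 0, "z": 3, "wx": 0, "wy": 0, "wz": 0, "fingers": -1},
  {"x": 0, "y": 0, "z": 2, "wx": 0, "wy": 0, "wz": 0, "fingers": -1},
  {"x": 0, "y": 0, "z": 0, "wx": 0, "wy": 0, "wz": 0, "fingers": -1},
])

```text
time_s: 14.92
position: [550.2, -72.9, 36.3]
orientation: [1.818, 2.562, 0.0]
wrist_force: [-0.8, -0.0, -1.6]
finger_gap: 0.315
```

```bash
python3 chk.py 10; python3 plan.py 550.7 -72.5 36 109.3 50
```

```text
pos [550.2 -73.   36.3] yaw 109.31 gap 0.316 F [-0.6 -0.1 -0.9] t 15.075
n 1 turn/row [ 0.   -0.    0.01]
total tool shift (no turn) [0.3 0.6 0.3]
```

View pics/w10.png

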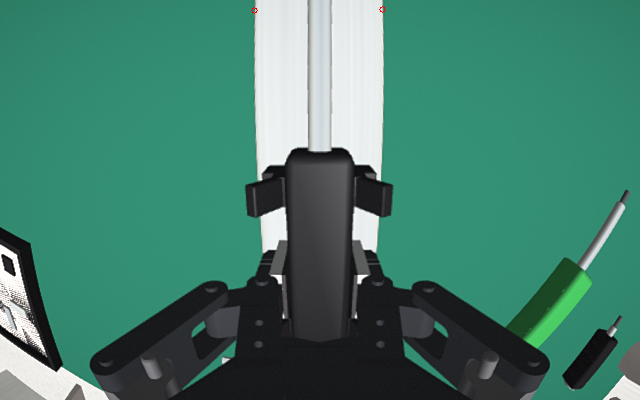

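View pics/s10.png

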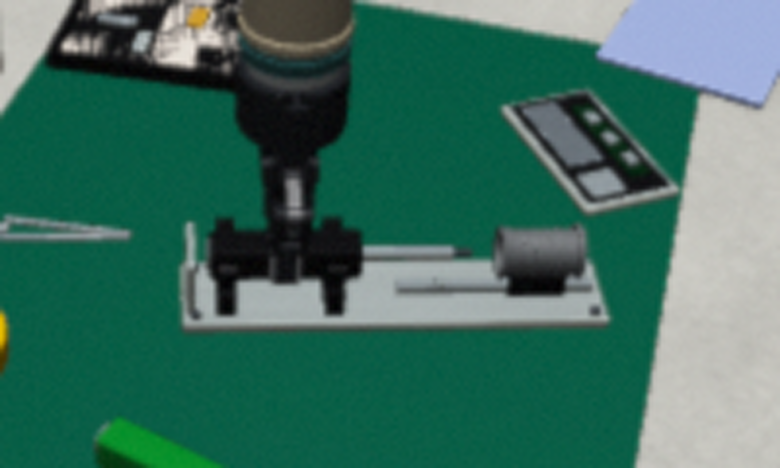

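The driver is in the saddles, centred (319.5 vs 320), with no contact yet. A last millimetre.

Call:
send_rows([
  {"x": 0, "y": 0, "z": 0.5, "wx": 0, "wy": 0, "wz": 0, "fingers": -1},
  {"x": 0, "y": 0, "z": 0.5, "wx": 0, "wy": 0, "wz": 0, "fingers": -1},
  {"x": 0, "y": 0, "z": 0, "wx": 0, "wy": 0, "wz": 0, "fingers": -1},
])

```text
time_s: 15.45
position: [550.3, -73.0, 36.1]
orientation: [1.817, 2.562, 0.0]
wrist_force: [-3.0, 1.3, 5.3]
finger_gap: 0.316
```

Contact on the floor (+5 N). Releasing and lifting, then looking.

Call:
send_rows([
  {"x": 0, "y": 0, "z": 0, "wx": 0, "wy": 0, "wz": 0, "fingers": 1},
  {"x": 0, "y": 0, "z": 0, "wx": 0, "wy": 0, "wz": 0, "fingers": 1},
  {"x": 0, "y": 0, "z": 0, "wx": 0, "wy": 0, "wz": 0, "fingers": 1},
  {"x": 0, "y": 0, "z": 0, "wx": 0, "wy": 0, "wz": 0, "fingers": 1},
  {"x": 0, "y": 0, "z": 0, "wx": 0, "wy": 0, "wz": 0, "fingers": 1},
  {"x": 0, "y": 0, "z": -15, "wx": 0, "wy": 0, "wz": 0, "fingers": 1},
  {"x": 0, "y": 0, "z": -40, "wx": 0, "wy": 0, "wz": 0, "fingers": 1},
  {"x": 0, "y": 0, "z": -50, "wx": 0, "wy": 0, "wz": 0, "fingers": 1},
  {"x": 0, "y": 0, "z": -30, "wx": 0, "wy": 0, "wz": 0, "fingers": 1},
  {"x": 0, "y": 0, "z": 0, "wx": 0, "wy": 0, "wz": 0, "fingers": 1},
])

```text
time_s: 16.7
position: [552.2, -73.4, 174.1]
orientation: [1.813, 2.557, 0.004]
wrist_force: [0.4, 0.2, -0.2]
finger_gap: 1.001
```

```bash
python3 chk.py 11; python3 plan.py 374.2 -134.3 170 109.3 55
```

```text
pos [549.4 -72.7 169.6] yaw 109.3 gap 1.0 F [-0.4 -0.9 -0.3] t 16.85
n 4 turn/row [-0.02 -0.01  0.  ]
total tool shift (no turn) [-2.000e-01 -1.857e+02 -1.000e-01]
```

View pics/w11.png

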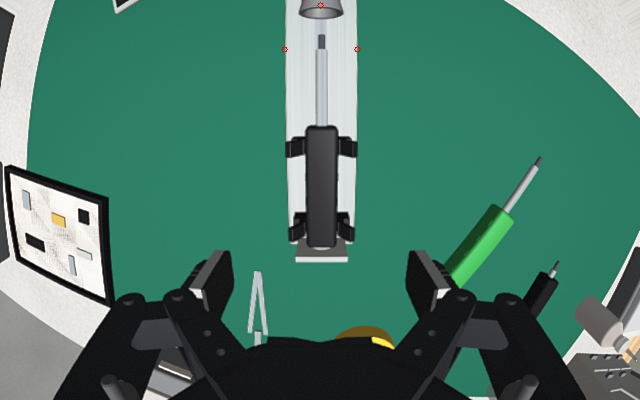

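View pics/s11.png

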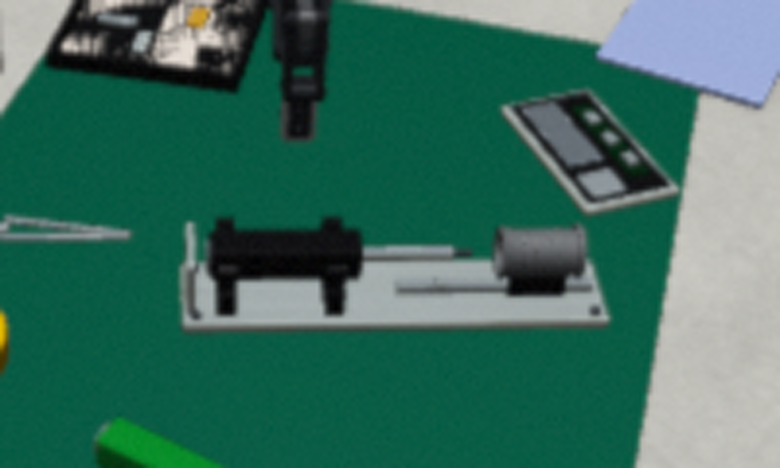

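The driver lies straight in both saddles, handle at (321,126–246), tip at (321,35), pointing at the cap mouth. Checking the tip position along the cradle.

Run:
```python
from h import *
o=get_obs();e=np.array([np.cos(np.radians(-160.7)),np.sin(np.radians(-160.7))]);org=np.array([503.5,-89])
y=np.array([-e[1],e[0]])
for n,p,z in [('tip',(321,35),45),('front',(321,127),58),('rear',(321,246),58),('endplate top',(321,250),55)]:
    v=atz('wrist',p,z,o)[:2]-org; print(n,v@e,v@y)
```

```text
tip 87.86545046115904 -2.7546456047937955
front 8.24298603260929 -2.780613122288141
rear -97.42106282349877 -3.053693223133821
endplate top -102.95960945720972 -3.0884013433547732
```

Call:
send_rows([
  {"x": 0, "y": -46, "z": 0, "wx": 0, "wy": 0, "wz": 0, "fingers": 1},
  {"x": 0, "y": -47, "z": 0, "wx": 0, "wy": 0, "wz": 0, "fingers": 1},
  {"x": 0, "y": -47, "z": 0, "wx": 0, "wy": 0, "wz": 0, "fingers": 1},
  {"x": 0, "y": -46, "z": 0, "wx": 0, "wy": 0, "wz": 0, "fingers": 1},
  {"x": 0, "y": 0, "z": 0, "wx": 0, "wy": 0, "wz": 0, "fingers": 1},
  {"x": 0, "y": 0, "z": 0, "wx": 0, "wy": 0, "wz": 0, "fingers": 1},
])

```text
time_s: 17.6
position: [374.9, -134.4, 169.8]
orientation: [-1.818, -2.561, -0.001]
wrist_force: [0.7, -0.3, -0.1]
finger_gap: 1.002
```

```bash
python3 chk.py 12; python3 plan.py 374.2 -134.3 25 109.3 55
```

```text
pos [ 375.6 -134.3  170. ] yaw 109.36 gap 1.004 F [ 0.6 -0.5  0.7] t 17.75
n 3 turn/row [ 0.   -0.01  0.02]
total tool shift (no turn) [  0.4  -1.4 145. ]
```

View pics/w12.png

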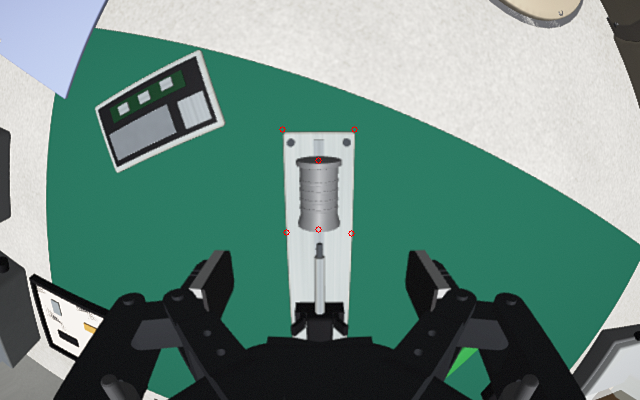

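The tip is at about cradle x = 88 by the camera (wanted 85 ± 7), and the blade is centred before the cap. Down on the cap.

Call:
send_rows([
  {"x": 0, "y": -1, "z": 40, "wx": 0, "wy": 0, "wz": 0, "fingers": 1},
  {"x": 0, "y": 0, "z": 45, "wx": 0, "wy": 0, "wz": 0, "fingers": 1},
  {"x": 0, "y": 0, "z": 35, "wx": 0, "wy": 0, "wz": 0, "fingers": 1},
  {"x": 0, "y": 0, "z": 20, "wx": 0, "wy": 0, "wz": 0, "fingers": 1},
  {"x": 0, "y": 0, "z": 5, "wx": 0, "wy": 0, "wz": 0, "fingers": 1},
  {"x": 0, "y": 0, "z": 0, "wx": 0, "wy": 0, "wz": 0, "fingers": -1},
  {"x": 0, "y": 0, "z": 0, "wx": 0, "wy": 0, "wz": 0, "fingers": -1},
  {"x": 0, "y": 0, "z": 0, "wx": 0, "wy": 0, "wz": 0, "fingers": -1},
  {"x": 0, "y": 0, "z": 0, "wx": 0, "wy": 0, "wz": 0, "fingers": -1},
  {"x": 0, "y": 0, "z": 0, "wx": 0, "wy": 0, "wz": 0, "fingers": -1},
  {"x": 0, "y": 0, "z": 0, "wx": 0, "wy": 0, "wz": 0, "fingers": -1},
])

```text
time_s: 19.12
position: [374.6, -135.2, 26.3]
orientation: [1.816, 2.56, 0.001]
wrist_force: [-0.1, 0.2, 5.1]
finger_gap: 0.382
```

Call:
send_rows([
  {"x": 0, "y": 5, "z": 0, "wx": 0, "wy": 0, "wz": 0, "fingers": -1},
  {"x": 0, "y": 8, "z": 0, "wx": 0, "wy": 0, "wz": 0, "fingers": -1},
  {"x": 0, "y": 8, "z": 0, "wx": 0, "wy": 0, "wz": 0, "fingers": -1},
  {"x": 0, "y": 8, "z": 0, "wx": 0, "wy": 0, "wz": 0, "fingers": -1},
  {"x": 0, "y": 8, "z": 0, "wx": 0, "wy": 0, "wz": 0, "fingers": -1},
  {"x": 0, "y": 8, "z": 0, "wx": 0, "wy": 0, "wz": 0, "fingers": -1},
  {"x": 0, "y": 8, "z": 0, "wx": 0, "wy": 0, "wz": 0, "fingers": -1},
  {"x": 0, "y": 5, "z": 0, "wx": 0, "wy": 0, "wz": 0, "fingers": -1},
  {"x": 0, "y": 0, "z": 0, "wx": 0, "wy": 0, "wz": 0, "fingers": -1},
])

```text
time_s: 20.25
position: [429.8, -115.7, 26.3]
orientation: [1.816, 2.56, 0.002]
wrist_force: [0.2, 1.7, 4.8]
finger_gap: 0.381
```

```bash
python3 chk.py 13; python3 plan.py 446 -110 26 109.3 55
```

```text
pos [ 429.7 -115.8   26.3] yaw 109.29 gap 0.384 F [0.5 1.2 6.1] t 20.4
n 1 turn/row [ 0.15  0.09 -0.01]
total tool shift (no turn) [ 0.1 17.3  0.4]
```

View pics/s13.png

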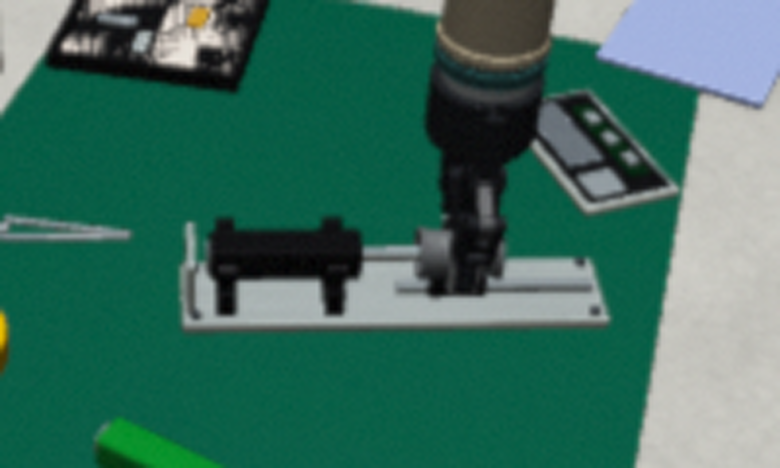

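The blade is entering the bore with no side load. Pressing on through the catch.

Call:
send_rows([
  {"x": 0, "y": 4, "z": 0, "wx": 0, "wy": 0, "wz": 0, "fingers": -1},
  {"x": 0, "y": 4, "z": 0, "wx": 0, "wy": 0, "wz": 0, "fingers": -1},
  {"x": 0, "y": 4, "z": 0, "wx": 0, "wy": 0, "wz": 0, "fingers": -1},
  {"x": 0, "y": 4, "z": 0, "wx": 0, "wy": 0, "wz": 0, "fingers": -1},
  {"x": 0, "y": 1, "z": 0, "wx": 0, "wy": 0, "wz": 0, "fingers": -1},
  {"x": 0, "y": 0, "z": 0, "wx": 0, "wy": 0, "wz": 0, "fingers": -1},
])

```text
time_s: 21.15
position: [445.0, -110.4, 26.3]
orientation: [1.817, 2.561, 0.001]
wrist_force: [-0.8, -0.3, 6.0]
finger_gap: 0.381
```

Call:
send_rows([
  {"x": 0, "y": 1.5, "z": 0, "wx": 0, "wy": 0, "wz": 0, "fingers": -1},
  {"x": 0, "y": 1.5, "z": 0, "wx": 0, "wy": 0, "wz": 0, "fingers": -1},
  {"x": 0, "y": 0, "z": 0, "wx": 0, "wy": 0, "wz": 0, "fingers": -1},
])

```text
time_s: 21.52
position: [445.1, -110.3, 26.3]
orientation: [-1.814, -2.563, 0.007]
wrist_force: [-7.5, -5.5, 11.6]
finger_gap: 0.382
```

Call:
send_rows([
  {"x": 0, "y": 2, "z": 0, "wx": 0, "wy": 0, "wz": 0, "fingers": -1},
  {"x": 0, "y": 2, "z": 0, "wx": 0, "wy": 0, "wz": 0, "fingers": -1},
  {"x": 0, "y": 0, "z": 0, "wx": 0, "wy": 0, "wz": 0, "fingers": -1},
])

```text
time_s: 21.9
position: [445.0, -110.2, 26.2]
orientation: [-1.807, -2.562, 0.016]
wrist_force: [-17.3, -13.2, 17.9]
finger_gap: 0.384
```

A firm end stop (22 N, no travel, 74.7 mm slid). Relax, open, lift and check.

Call:
send_rows([
  {"x": 0, "y": -6, "z": 0, "wx": 0, "wy": 0, "wz": 0, "fingers": -1},
  {"x": 0, "y": 0, "z": 0, "wx": 0, "wy": 0, "wz": 0, "fingers": 1},
  {"x": 0, "y": 0, "z": 0, "wx": 0, "wy": 0, "wz": 0, "fingers": 1},
  {"x": 0, "y": 0, "z": 0, "wx": 0, "wy": 0, "wz": 0, "fingers": 1},
  {"x": 0, "y": 0, "z": 0, "wx": 0, "wy": 0, "wz": 0, "fingers": 1},
  {"x": 0, "y": 0, "z": 0, "wx": 0, "wy": 0, "wz": 0, "fingers": 1},
  {"x": 0, "y": 0, "z": -20, "wx": 0, "wy": 0, "wz": 0, "fingers": 1},
  {"x": 0, "y": 0, "z": -40, "wx": 0, "wy": 0, "wz": 0, "fingers": 1},
  {"x": 0, "y": 0, "z": -50, "wx": 0, "wy": 0, "wz": 0, "fingers": 1},
  {"x": 0, "y": 0, "z": -50, "wx": 0, "wy": 0, "wz": 0, "fingers": 1},
  {"x": 0, "y": 0, "z": 0, "wx": 0, "wy": 0, "wz": 0, "fingers": 1},
  {"x": 0, "y": 0, "z": 0, "wx": 0, "wy": 0, "wz": 0, "fingers": 1},
])

```text
time_s: 23.4
position: [444.8, -109.3, 184.8]
orientation: [-1.817, -2.562, 0.0]
wrist_force: [-0.1, 0.3, -0.5]
finger_gap: 1.001
```

```bash
python3 chk.py 14; python3 plan.py 446 -109 190 109.3 55;python3 - <<'E'
from h import *
save('top14',imaging.grab_frame('top'))
E
```

```text
pos [ 444.4 -109.2  183.7] yaw 109.31 gap 0.999 F [0.  0.8 0.2] t 23.55
n 1 turn/row [-0.15 -0.14  0.01]
total tool shift (no turn) [-0.3  1.6 -6.3]
```

View pics/w14.png

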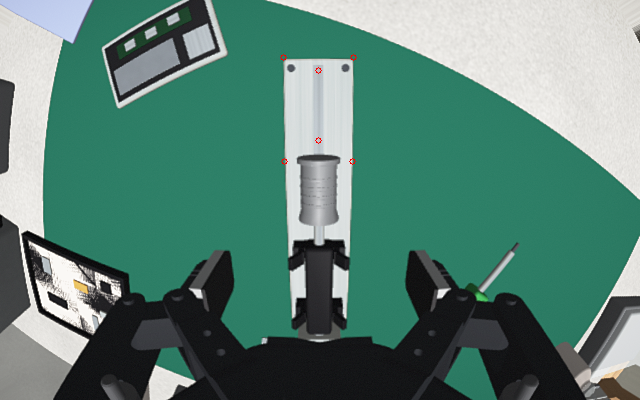

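View pics/s14.png

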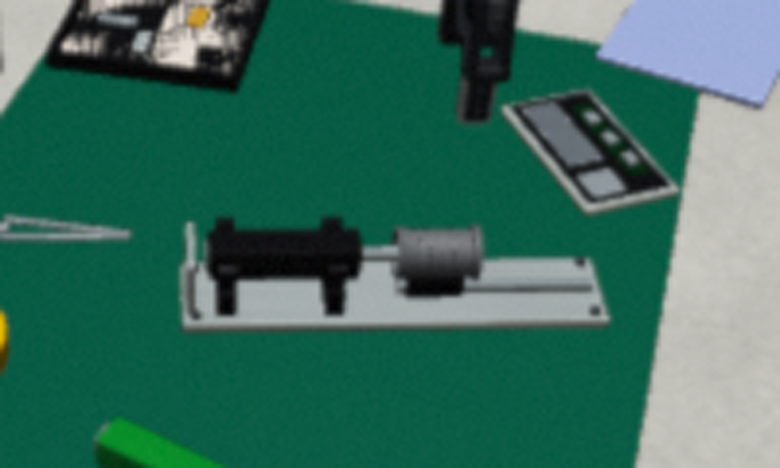

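View pics/top14.png

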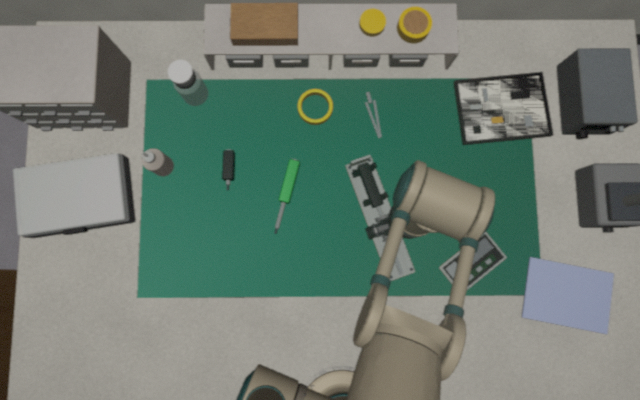

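In the side view the cap's left edge is at column 361, the same as when it was home at the start. The driver lies in both saddles, the bystanders are unmoved, and the gripper is clear. Handing in.

```bash
python3 -c "
from h import *
print(workorder.close_job())"
```

```text
the job is handed in; nothing more can be done
None
```

The long driver is put away in its cradle with the cap pushed home over the blade, and the job was handed in at about 23.7 s.

I pulled the cap 75 mm back to its stop. I then laid the driver in both saddles with its blade towards the cap, let go, and pushed the cap over the blade.

Last checks:
- **Cap:** it slid 74.7 mm, then met a firm end stop with 22 N and no more travel. In the side view its edge is at the same pixel column (361) as when it was home at the start. I did not measure the click itself.
- **Driver:** it lies straight in both saddles. Before I closed the cap, the camera put the tip at about x = 88 mm against the wanted 85 mm, within the 7 mm play. The camera's position for the handle's rear end was about 8 mm off what it should be, because I judged that edge by eye in a slanted view. So the tip figure is good only to several mm.
- **Bystanders and arm:** the stubby driver, the green look-alike and the other loose things look unmoved in the top and wrist views. The gripper is open and about 130 mm above the cap.

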